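# Hold a heat sink through a power-supply chassis for its screws

## Task

Push the steel power-supply chassis across the bench until its far side lies flat against the wooden bench stop. Then pick up the tall, narrow heat sink, lower it upright through the black-lined slot in the chassis top until about half of its height is inside, and finish holding it there in the gripper, hanging clear of the circuit board below, so that its screws can be driven from the open end. Keep the chassis against the stop, and do not disturb the other things on the bench.

Things in the scene. Friction and masses are not known exactly. Their poses are not given: they have to be found in the camera images.
- chassis: Loose sheet-steel power-supply chassis, 110 mm deep (its x), 180 long (its y), 90 high, 0.7 to 0.9 kg; slides when pushed. Its near and far walls (-x and +x faces, 55 mm from its origin) are closed but for vents; both y ends are open and show the circuit board inside, top 12 mm above the bench. Origin: centre of the underside; x points to the far side, z up.
- slot (a point): Centre of the slot at its rim, 94 mm above the bench, 30 mm to +y of the chassis origin; axes as the chassis. A black plastic liner 4 mm proud of the steel top: clear opening 18 mm (x) by 64 mm (y), 2 mm wider and 4 mm longer than the heat sink, throat 4 to 14 mm below the rim; the top 4 mm is bevelled at 45 degrees (26 x 72 mm at the rim). Free space below, down to the board.
- heat_sink: Tall, narrow, bronze-coloured aluminium heat sink, loose, standing upright on the bench: 16 mm thick (its x), 60 wide (its y), 100 high, about 0.1 kg, upright fins on both broad faces, same section along its height, the same when turned by half a turn. Origin: centre of its lower end; z up.
- bench_stop: Straight hardwood batten fixed to the bench beyond the chassis: 30 mm wide (its x), 340 long (its y), 30 high. Origin: centre of the underside; x points away from the robot. Its near face is 15 mm to -x of its origin, so a chassis flat against it has its origin 70 mm to -x in the batten's frame.
- squat_sink: short square bronze heat sink, 45 x 45 mm and 30 high, standing; bystander
- capacitor: round blue ceramic high-voltage capacitor, 38 mm across, 30 high with its terminal; bystander
- grille: cream plastic speaker grille lying flat, 80 x 130 mm, 8 thick; bystander
- solder_reel: reel of solder standing on its end, 56 mm across, 40 high; bystander
- screwdriver: screwdriver lying on the bench, 190 mm long; bystander
- multimeter: grey multimeter lying on its back, 150 x 80 mm, 39 high; bystander
- screw_jar: glass jar of 56 mm diameter, 70 high; bystander
Not all that is in view belongs to the job. What is shaped like the heat_sink but blue is not meant. What is shaped like the chassis but orange is not meant.

How it is judged:
By the outcome, as a careful person would: the job done as asked, in the order asked, and still so for the second after the job is handed in, while the arm keeps its last pose, push and grip.
It also fails if it takes over 67 s, if anything falls off the work surface, if the arm or the gripper's body presses on something with over 40 N, if the wrist force passes 120 N, or if a joint passes its speed limit or range.

## Robot

A 6-joint arm with a two-finger parallel gripper is mounted at the origin on the work surface. World frame = base frame: x ahead of the robot, y to its left, z up, the work surface at z = 0. Lengths are in m, angles in rad, forces in N, time in s.
With the tool pointing down it reaches from about 0.375 to 0.925 m from the base axis. Payload 5.7 kg.
Tool frame: the origin (TCP) lies at the very end of the fingers, on their centre line; the grasp point (between the pads) lies 19 mm behind it; z points along the fingers, y is the direction in which the jaws open and shut (so a half turn about z gives the same grasp; the last joint's range is limited). The gripper opens to 88 mm and grips with 3 to 60 N. Pads are 20 mm wide; open, the fingers measure 115 mm over their backs; the gripper's body (75 mm by 178 mm) begins 61 mm behind the grasp point.
Start: joints at [-1.223, 0.359, 1.51, -0, 1.272, -0.115], TCP at [0.268, -0.537, 0.223] pointing down, gripper open.
Joint ranges: [-2.97, 2.97], [-1.01, 2.36], [0.21, 2.38], [-0.96, 4.11], [0.2, 2.71], [-2.98, 2.98]. Speed limits (rad/s): [2.39, 2.39, 3.14, 3.14, 3.14, 3.14].

## Interface

Orientations are given as a rotation vector (axis times angle).
In Python, from workcell import bot gives the robot as it stands. The module is installed in compiled form; this text tells all that it offers.
- The arm moves only by the shell command python3 -m jog 'ROWS' [FORCE]. ROWS is JSON, a list of rows, each a list of 3 entries, a list of its own where there are three numbers: the shift along the world's x, y, z in m, then the turn, a rotation vector about the world's x, y, z in degrees, then the gripper command: -1 is shut, 1 is fully open, values between are in proportion. In form: [[[x, y, z], [rx, ry, rz], claw], ...]. A call has 1 to 8 rows; each row is the pose to reach, as a shift and turn from the pose commanded when the call began; what a row does not reach only later rows make up. A row lasts 1/12 s, in which the tool goes at most 41.7 mm and 7.16 degrees, less where a joint would pass 70% of its speed; a pose out of reach is approached as far as the arm can. A call with a gripper value outside its range is refused whole. The fingers move at their own pace and stop on an object; FORCE is the grip in N (left out, the last holds). Time passes only in rows, so rows that repeat a pose let the fingers close. It gives the time, the measured TCP pose, the force and the opening at its end, in the units of the state.
- bot.sense(): the state, without advancing time (a new reading comes with each control period).
- bot.read_camera(name): name is "side" or "top" or "wrist"; returns a dict with "image" (400x640x3 uint8, red, green, blue), "fx", "fy", "cx", "cy" (pixels), "R" (3x3) and "t" (3): a world point X has camera coordinates R X + t; the wrist camera has in their place "mount" (4x4, takes a point from camera to tool coordinates, whose origin is the TCP and whose axes are the flange's). Camera axes: x right, y down, z forward; pixel columns grow to the right and rows downward; lengths in m; the calibration is good to about 2 mm. A picture is of the moment at which its call begins: read the wrist's pose just before it. There is no depth.
- bot.close_job(): hands the job in, once; it reports no verdict.
The state is a dict: "t": time; "joint_positions": joint angles; "qd": joint speeds; "effort": joint torques, N m; "eef_pos": TCP position; "eef_rot": TCP orientation; "contact_force": force on the tool from outside, world axes, zero at the start; "ft_torque": the same for the moment, N m; "gripper_width": finger opening in m.
Only numpy, scipy, OpenCV 4.12 (cv2) and the standard library are available. Lean on these libraries where they do the work, as an engineer would, in place of code of your own. Each camera call takes 0.05 s, during which the arm holds its last target.

## Working session

There is one attempt and no reset: what is moved stays moved. The work goes in short steps, Python scripts to look and compute and a shell command to move; the robot and the scene stay as the last step left them, time stands still between calls to the robot, and variables do not carry over. Pictures are saved under pics/ and viewed, and the job is handed in when it is done.

```bash
mkdir -p pics; ls
python3 - <<'E'
from workcell import bot
import cv2,json,pickle
s=bot.sense();print(s)
for n in("top","side","wrist"):
    c=bot.read_camera(n);cv2.imwrite(f"pics/{n}0.png",c["image"][:,:,::-1]);pickle.dump(c,open(f"{n}0.pkl","wb"))
    print(n,{k:v for k,v in c.items() if k!="image"})
E
```

```text
pics
{'t': 0.0, 'joint_positions': array([-1.22311831e+00,  3.59479476e-01,  1.51140031e+00, -1.29731126e-05,
        1.27252128e+00, -1.15111080e-01]), 'qd': array([-0.00082944,  0.00022242, -0.00063932, -0.00075686, -0.00016012,
        0.0004034 ]), 'effort': array([ 4.18487607e-04, -5.15380168e+01, -2.70726818e+01,  6.74082362e-02,
        3.48512828e-02, -1.23699429e-04]), 'eef_pos': array([ 0.26761616, -0.53624902,  0.22183703]), 'eef_rot': array([-3.05611311e+00, -7.20071785e-01,  3.48718104e-04]), 'contact_force': array([-0.49435055, -0.9482402 , -0.07899761]), 'ft_torque': array([-0.03238116,  0.01684257, -0.03629885]), 'gripper_width': 0.08787405321717245}
top {'fx': 421.3008751915904, 'fy': 421.3008751915904, 'cx': 322.69621840312743, 'cy': 199.01647165660492, 'R': array([[-0.01628176, -0.99981989, -0.00975192],
       [-0.98497143,  0.0177157 , -0.17180637],
       [ 0.17194819,  0.00680805, -0.98508247]]), 't': array([0.04824583, 0.5595011 , 1.18491598])}
side {'fx': 385.60112397070196, 'fy': 385.60112397070196, 'cx': 320.86592061103255, 'cy': 201.27562520549134, 'R': array([[ 0.99040542, -0.13779697, -0.01044505],
       [-0.10963888, -0.73750962, -0.66637742],
       [ 0.08412147,  0.661129  , -0.74554143]]), 't': array([-0.53785474,  0.10749209,  1.00595385])}
wrist {'fx': 337.0256238127165, 'fy': 337.0256238127165, 'cx': 316.4404346144657, 'cy': 196.2706849448708, 'mount': array([[-8.31777115e-04, -9.69789134e-01, -2.43943321e-01,
         6.62963089e-02],
       [ 9.99999619e-01, -7.41827059e-04, -4.60602801e-04,
        -1.48841753e-05],
       [ 2.65723835e-04, -2.43943611e-01,  9.69789381e-01,
        -1.60771251e-01],
       [ 0.00000000e+00,  0.00000000e+00,  0.00000000e+00,
         1.00000000e+00]])}
```

View pics/top0.png

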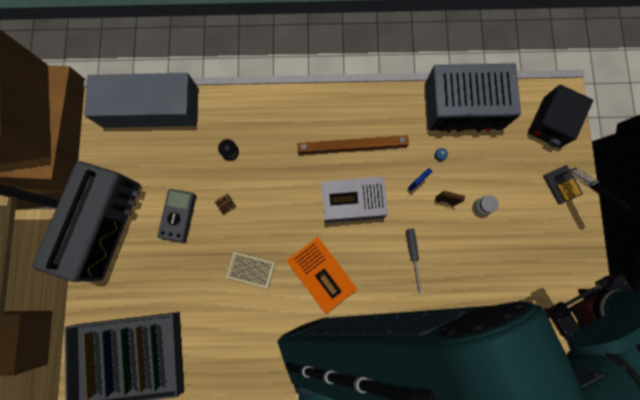

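View pics/side0.png

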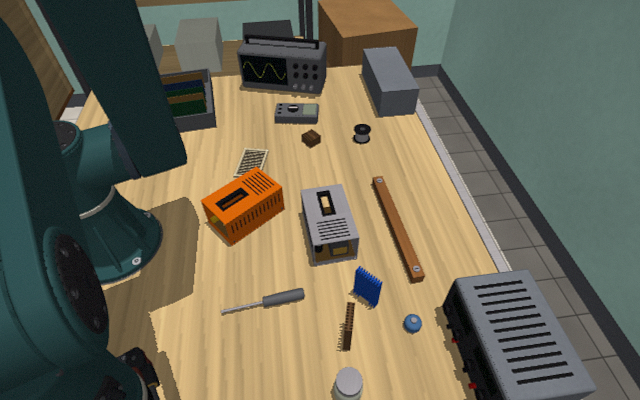

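The top view shows the grey chassis at (355,200), the batten at (353,145), the bronze sink at (450,199), its blue twin at (420,180), and the orange decoy at (322,275). I'll zoom in.

Run:
```python
import cv2
t=cv2.imread("pics/top0.png");s=cv2.imread("pics/side0.png")
cv2.imwrite("pics/t1.png",cv2.resize(t[125:305,285:505],None,fx=3.6,fy=3.3,interpolation=cv2.INTER_CUBIC)[:600,:800])
cv2.imwrite("pics/s1.png",cv2.resize(s[160:380,190:440],None,fx=3.2,fy=2.7,interpolation=cv2.INTER_CUBIC)[:600,:800])
```

```text
(no output)
```

View pics/t1.png

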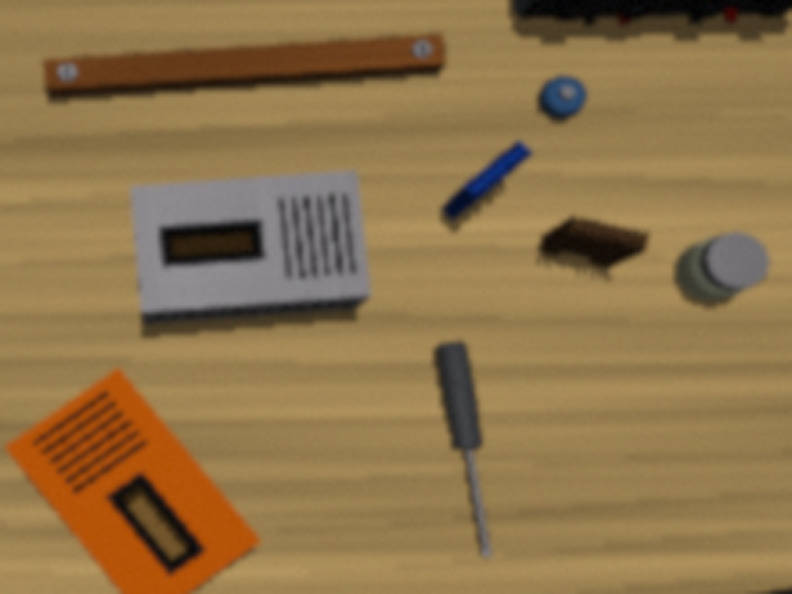

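View pics/s1.png

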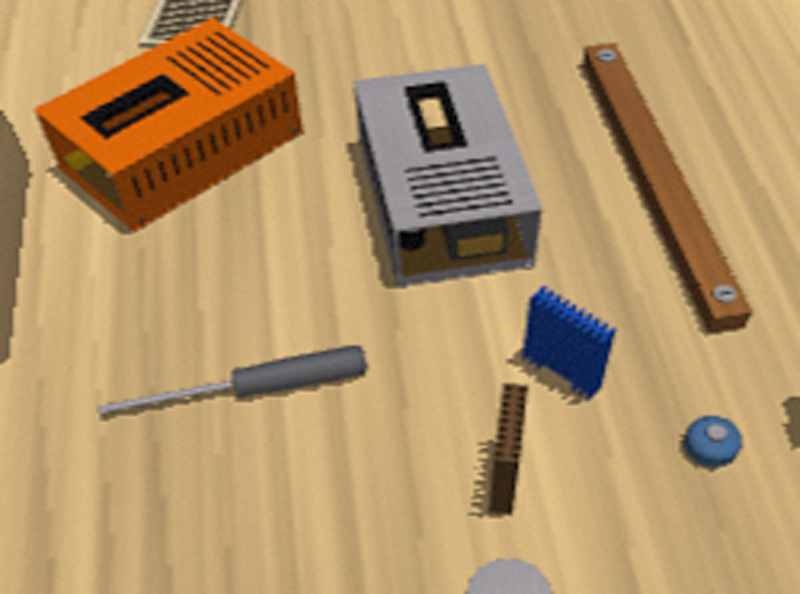

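```bash
cat > h.py <<'E'
import numpy as np,cv2,pickle
def ray(c,uv,z):
    uv=np.atleast_2d(uv).astype(float)
    d=np.c_[(uv[:,0]-c['cx'])/c['fx'],(uv[:,1]-c['cy'])/c['fy'],np.ones(len(uv))]
    R,t=c['R'],c['t']; o=-R.T@t; D=d@R
    return (o+D*((z-o[2])/D[:,2])[:,None])[:,:2]
def proj(c,X):
    p=np.atleast_2d(X)@c['R'].T+c['t']; return np.c_[c['fx']*p[:,0]/p[:,2]+c['cx'],c['fy']*p[:,1]/p[:,2]+c['cy']]
def blob(c,lo,hi,roi,z,k=0):
    hsv=cv2.cvtColor(c['image'],cv2.COLOR_RGB2HSV); m=cv2.inRange(hsv,lo,hi)
    x0,y0,x1,y1=roi; mm=np.zeros_like(m); mm[y0:y1,x0:x1]=m[y0:y1,x0:x1]
    if k: mm=cv2.morphologyEx(mm,cv2.MORPH_CLOSE,np.ones((k,k)))
    cs,_=cv2.findContours(mm,cv2.RETR_EXTERNAL,cv2.CHAIN_APPROX_NONE); q=max(cs,key=cv2.contourArea)[:,0,:]
    P=ray(c,q,z); r=cv2.minAreaRect((P*1000).astype(np.float32))
    return r,cv2.boxPoints(r),q,mm
E
python3 - <<'E'
from h import *
for n,rois in(("top",dict(ch=(310,160,400,225),st=(290,130,415,160),hs=(432,182,470,212),bl=(400,160,440,200))),("side",dict(ch=(295,175,365,270),st=(365,170,430,285),hs=(336,298,360,360),bl=(345,260,390,310)))):
    c=pickle.load(open(n+"0.pkl","rb"))
    hsv=cv2.cvtColor(c['image'],cv2.COLOR_RGB2HSV)
    for p in ((330,190),(390,215),(350,143),(450,196),(450,203)) if n=="top" else ((315,200),(340,230),(395,230),(349,312),(349,340)): print(p,hsv[p[1],p[0]])
    for k,lo,hi,z,cl in(("ch",(0,0,125),(180,45,255),.09,0),("st",(3,120,90),(14,255,255),.03,5),("hs",(0,60,0),(25,255,125),.1,3)):
        try:
            r,b,q,m=blob(c,np.array(lo),np.array(hi),rois[k],z,cl); print(n,k,np.round(r[0],1),np.round(r[1],1),round(r[2],2),b.round().tolist(),len(q))
        except Exception as e: print(n,k,e)
E
```

```text
(330, 190) [143   7 141]
(390, 215) [ 19 121 162]
(350, 143) [ 13 193 102]
(450, 196) [ 13 157  47]
(450, 203) [ 17 155  23]
top ch [556.8 -49.5] [107.  178.5] 3.79 [[497.0, 36.0], [509.0, -142.0], [616.0, -135.0], [604.0, 43.0]] 196
top st [733.9 -54.7] [ 25.7 333.4] 3.09 [[712.0, 111.0], [730.0, -222.0], [756.0, -220.0], [738.0, 112.0]] 230
top hs [ 543.5 -314.3] [80.6 46.2] 73.53 [[510.0, -346.0], [554.0, -360.0], [577.0, -282.0], [533.0, -269.0]] 72
(315, 200) [150  10 158]
(340, 230) [150  10 157]
(395, 230) [ 14 165 145]
(349, 312) [ 14 141  96]
(349, 340) [ 12 130  49]
side ch [554.1 -53.9] [109.7 178.1] 3.58 [[494.0, 32.0], [505.0, -146.0], [614.0, -139.0], [603.0, 38.0]] 192
side st [731.6 -60. ] [ 28.8 337. ] 3.06 [[708.0, 107.0], [726.0, -229.0], [755.0, -228.0], [737.0, 109.0]] 217
side hs [ 546.1 -351.4] [100.2  22.3] 71.04 [[519.0, -395.0], [540.0, -402.0], [573.0, -308.0], [552.0, -300.0]] 117
```

Run:
```python
from h import *
from workcell import bot
from scipy.spatial.transform import Rotation as Ro
s=bot.sense(); R=Ro.from_rotvec(s['eef_rot']).as_matrix(); print(R.round(3))
c=pickle.load(open("top0.pkl","rb"))
r,b,q,m=blob(c,np.array((3,200,150)),np.array((20,255,255)),(280,220,365,320),.09,7);print(r,b.round())
print('screwdriver',ray(c,[(412,228),(420,292)],.02))
# top-view sink outline zoom check
for f,roi in(("top",(428,178,472,216)),("side",(330,292,366,366))):
    c=pickle.load(open(f+"0.pkl","rb"));x0,y0,x1,y1=roi
    im=c['image'][y0:y1,x0:x1,::-1];k=min(800//(x1-x0),600//(y1-y0));cv2.imwrite(f"pics/z_{f}.png",cv2.resize(im,None,fx=k,fy=k,interpolation=cv2.INTER_CUBIC));print(k)
```

```text
[[ 0.895  0.446 -0.001]
 [ 0.446 -0.895  0.001]
 [ 0.    -0.001 -1.   ]]
((343.74310302734375, 45.628334045410156), (178.12757873535156, 107.91592407226562), 36.23093795776367) [[240.  37.]
 [304. -51.]
 [447.  55.]
 [384. 142.]]
screwdriver [[ 0.47356175 -0.22362985]
 [ 0.28844323 -0.23688902]]
15
8
```

View pics/z_top.png

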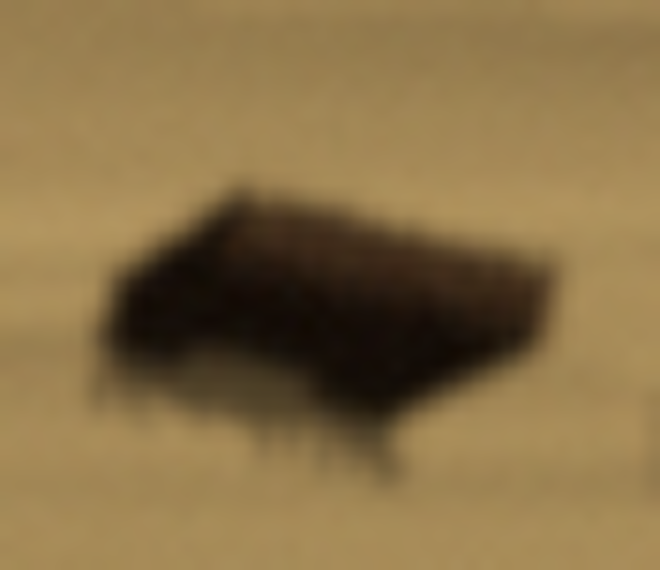

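View pics/z_side.png

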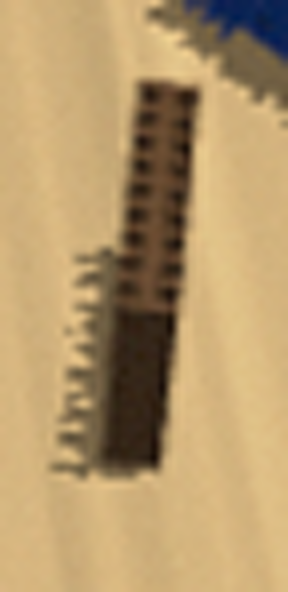

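```bash
python3 -m jog '[[[0.014,0.037,0],[0,0,-3],1],[[0.028,0.074,0],[0,0,-6],1],[[0.042,0.111,0],[0,0,-9],1],[[0.056,0.15,0],[0,0,-12],1],[[0.07,0.188,0],[0,0,-15],1],[[0.084,0.226,0],[0,0,-18],1],[[0.098,0.264,0],[0,0,-21],1],[[0.112,0.302,0],[0,0,-23.4],1]]' && python3 -m jog '[[[0.014,0.038,0],[0,0,0],1],[[0.028,0.076,0],[0,0,0],1],[[0.042,0.114,0],[0,0,0],1],[[0.056,0.152,-0.01],[0,0,0],1],[[0.065,0.178,-0.03],[0,0,0],1],[[0.065,0.178,-0.07],[0,0,0],1],[[0.065,0.178,-0.1],[0,0,0],1],[[0.065,0.178,-0.1],[0,0,0],1]]'
python3 - <<'E'
from workcell import bot
import cv2
c=bot.read_camera("side");cv2.imwrite("pics/side2.png",c["image"][:,:,::-1])
c=bot.read_camera("wrist");cv2.imwrite("pics/wr2.png",c["image"][:,:,::-1])
E
```

```text
t: 0.82
eef_pos: [0.3799, -0.2329, 0.2226]
eef_rot: [-3.14, -0.08, -0.0]
contact_force: [1.0, 0.2, 0.4]
gripper_width: 0.0879
t: 1.48
eef_pos: [0.4408, -0.0549, 0.1183]
eef_rot: [-3.137, -0.088, 0.014]
contact_force: [-1.1, -0.7, -0.3]
gripper_width: 0.0879
```

View pics/side2.png

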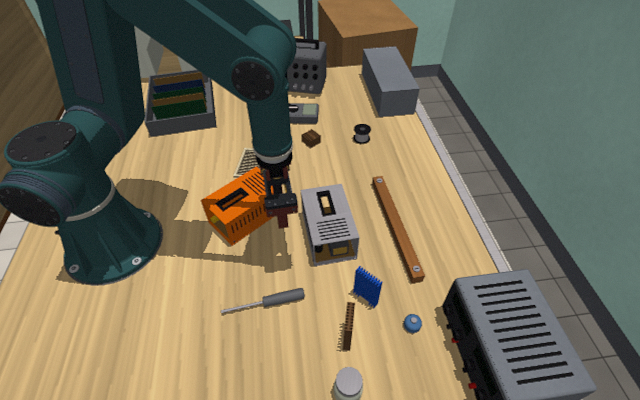

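View pics/wr2.png

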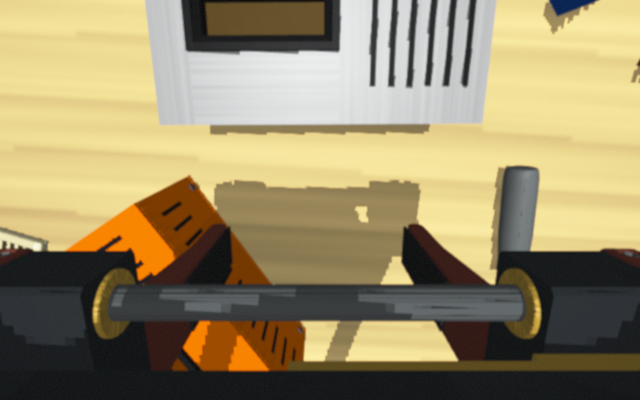

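```bash
python3 -m jog '[[[0,0,-0.035],[0,0,0],1],[[0,0,-0.07],[0,0,0],1],[[0,0,-0.093],[0,0,0],1],[[0.015,0.001,-0.093],[0,0,0],1],[[0.03,0.0016,-0.093],[0,0,0],1],[[0.036,0.002,-0.093],[0,0,0],1],[[0.04,0.0021,-0.093],[0,0,0],1],[[0.044,0.0024,-0.093],[0,0,0],1]]' && python3 -m jog '[[[0.004,0.0002,0],[0,0,0],1],[[0.008,0.0004,0],[0,0,0],1],[[0.012,0.0006,0],[0,0,0],1],[[0.016,0.0009,0],[0,0,0],1],[[0.02,0.0011,0],[0,0,0],1],[[0.024,0.0013,0],[0,0,0],1],[[0.028,0.0015,0],[0,0,0],1],[[0.032,0.0017,0],[0,0,0],1]]'
python3 - <<'E'
from workcell import bot
import cv2
c=bot.read_camera("wrist");cv2.imwrite("pics/wr3.png",c["image"][:,:,::-1])
print(bot.sense()['eef_pos'])
E
```

```text
t: 2.25
eef_pos: [0.4899, -0.055, 0.031]
eef_rot: [3.14, 0.085, 0.003]
contact_force: [-4.6, -0.3, 4.2]
gripper_width: 0.0876
t: 2.92
eef_pos: [0.5178, -0.0523, 0.0298]
eef_rot: [-3.139, -0.085, 0.008]
contact_force: [-5.7, -0.8, 3.9]
gripper_width: 0.0877
[ 0.51930918 -0.05247628  0.0299213 ]
```

View pics/wr3.png

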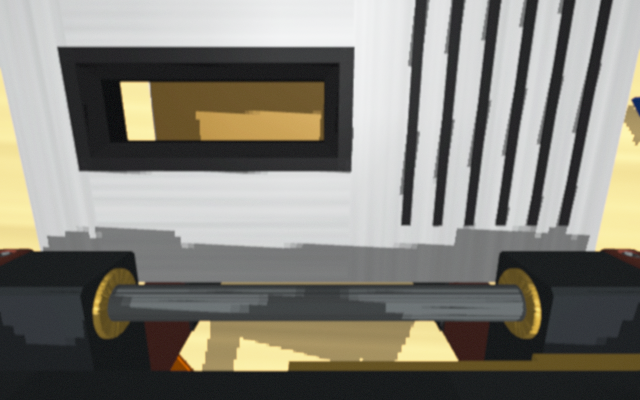

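```bash
python3 -m jog '[[[0.008,0.0004,0],[0,0,0],1],[[0.016,0.0009,0],[0,0,0],1],[[0.024,0.0013,0],[0,0,0],1],[[0.032,0.0017,0],[0,0,0],1],[[0.040,0.0021,0],[0,0,0],1],[[0.048,0.0026,0],[0,0,0],1],[[0.054,0.0029,0],[0,0,0],1],[[0.058,0.0031,0],[0,0,0],1]]' && python3 -m jog '[[[0.003,0.0002,0],[0,0,0],1],[[0.006,0.0003,0],[0,0,0],1],[[0.009,0.0005,0],[0,0,0],1],[[0.011,0.0006,0],[0,0,0],1]]'
```

```text
t: 3.63
eef_pos: [0.5798, -0.0497, 0.0297]
eef_rot: [3.14, 0.086, 0.0]
contact_force: [-5.9, -0.6, 3.4]
gripper_width: 0.0877
t: 3.97
eef_pos: [0.5899, -0.0491, 0.0296]
eef_rot: [-3.14, -0.085, 0.0]
contact_force: [-4.9, 0.0, 1.9]
gripper_width: 0.0878
```

```bash
python3 -m jog '[[[0.002,0.0001,0],[0,0,0],1],[[0.004,0.0002,0],[0,0,0],1],[[0.006,0.0003,0],[0,0,0],1]]';python3 -m jog '[[[0.001,0,0],[0,0,0],1],[[0.002,0.0001,0],[0,0,0],1],[[0.003,0.0001,0],[0,0,0],1]]'
```

```text
t: 4.22
eef_pos: [0.5958, -0.0488, 0.0296]
eef_rot: [-3.14, -0.085, 0.0]
contact_force: [-5.5, -0.8, 1.2]
gripper_width: 0.0881
t: 4.47
eef_pos: [0.5978, -0.0486, 0.0296]
eef_rot: [-3.14, -0.085, 0.003]
contact_force: [-10.4, -1.8, 8.0]
gripper_width: 0.0878
```

Run:
```python
from workcell import bot
import cv2,pickle
for n in("side","top"):
    c=bot.read_camera(n);pickle.dump(c,open(n+"4.pkl","wb"));cv2.imwrite(f"pics/{n}4.png",cv2.resize(c["image"][110:300,280:480,::-1],None,fx=3,fy=3,interpolation=cv2.INTER_CUBIC))
```

```text
(no output)
```

View pics/side4.png

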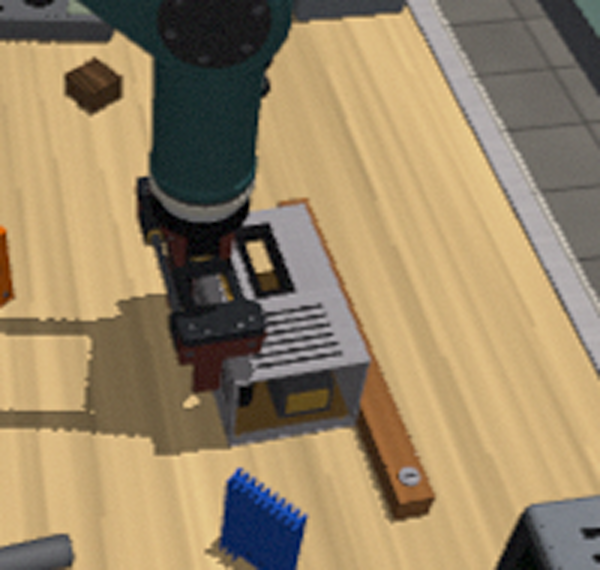

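The chassis now appears to be against the batten, and the contact force has risen from 5.5 to 10.4 N. I'll press a little more to seat it flat.

```bash
python3 -m jog '[[[0.0005,0,0],[0,0,0],1],[[0.001,0,0],[0,0,0],1],[[0.001,0,0],[0,0,0],1],[[0.001,0,0],[0,0,0],1]]'; python3 -m jog '[[[0.0005,0,0],[0,0,0],1],[[0.001,0,0],[0,0,0],1],[[0.001,0,0],[0,0,0],1]]'
```

```text
t: 4.9
eef_pos: [0.5978, -0.0486, 0.0296]
eef_rot: [-3.14, -0.085, 0.006]
contact_force: [-10.3, 0.5, 6.4]
gripper_width: 0.088
t: 5.15
eef_pos: [0.5977, -0.0485, 0.0296]
eef_rot: [-3.14, -0.085, 0.009]
contact_force: [-11.7, -0.7, 8.5]
gripper_width: 0.0878
```

```bash
python3 -m jog '[[[0.001,0,0],[0,0,0],1],[[0.002,0,0],[0,0,0],1],[[0.003,0.0001,0],[0,0,0],1],[[0.003,0.0001,0],[0,0,0],1]]'; python3 -m jog '[[[-0.01,0,0],[0,0,0],1],[[-0.02,-0.001,0],[0,0,0],1],[[-0.045,-0.002,0],[0,0,0],1],[[-0.07,-0.004,0.03],[0,0,0],1],[[-0.09,-0.005,0.07],[0,0,0],1],[[-0.1,-0.02,0.11],[0,0,0],1],[[-0.1,-0.06,0.15],[0,0,0],1],[[-0.1,-0.1,0.19],[0,0,0],1]]'
python3 - <<'E'
from h import *
c0=pickle.load(open("side0.pkl","rb"))
b=ray(c0,[(347.5,302.2),(355,303.5),(351.9,330.5),(344.7,330.1)],.1);print(b.round(4),b.mean(0))
d=(b[0]+b[1]-b[2]-b[3])/2;print(np.degrees(np.arctan2(d[1],d[0])),np.hypot(*d))
E
```

```text
t: 5.48
eef_pos: [0.5974, -0.0484, 0.0293]
eef_rot: [-3.139, -0.085, 0.018]
contact_force: [-19.5, -2.5, 14.1]
gripper_width: 0.0881
t: 6.15
eef_pos: [0.5044, -0.1248, 0.1977]
eef_rot: [3.139, 0.089, 0.006]
contact_force: [1.0, 0.1, -0.0]
gripper_width: 0.088
[[ 0.5562 -0.3033]
 [ 0.5706 -0.3082]
 [ 0.5537 -0.3624]
 [ 0.5402 -0.3597]] [ 0.55515346 -0.33340572]
73.47139842022725 0.05769466565258343
```

```bash
python3 -m jog '[[[0.005,-0.03,0],[0,0,7],1],[[0.01,-0.06,0],[0,0,14],1],[[0.014,-0.09,0],[0,0,21],1],[[0.018,-0.12,0],[0,0,28],1],[[0.022,-0.15,0],[0,0,35],1],[[0.026,-0.18,0],[0,0,42],1],[[0.03,-0.205,0],[0,0,49],1],[[0.036,-0.232,0],[0,0,56],1]]';python3 -m jog '[[[0,0,0],[0,0,7],1],[[0,0,0],[0,0,14],1],[[0,0,0],[0,0,14],1],[[0,0,0],[0,0,14],0]]'
python3 - <<'E'
from workcell import bot
import cv2,pickle
for n in("side","top","wrist"):
    s=bot.sense();c=bot.read_camera(n);c['s']=s;pickle.dump(c,open(n+"5.pkl","wb"));cv2.imwrite(f"pics/{n}5.png",c["image"][:,:,::-1])
print(s)
E
```

```text
t: 6.82
eef_pos: [0.5408, -0.3586, 0.1955]
eef_rot: [2.726, 1.556, 0.002]
contact_force: [0.6, 0.0, 0.4]
gripper_width: 0.0878
t: 7.15
eef_pos: [0.5406, -0.357, 0.1953]
eef_rot: [2.526, 1.866, 0.001]
contact_force: [0.1, 0.3, 0.2]
gripper_width: 0.0842
{'t': 7.25, 'joint_positions': array([-6.89826057e-01,  4.49147772e-01,  1.43468193e+00,  1.60191168e-04,
        1.25674833e+00, -3.92228721e-01]), 'qd': array([ 0.00502454, -0.00244297,  0.00164717, -0.001102  ,  0.00397923,
       -0.01174287]), 'effort': array([-2.30422835e-01, -5.68696940e+01, -2.69208366e+01,  5.00249059e-02,
        7.03068319e-03, -1.92093357e-03]), 'eef_pos': array([ 0.54040937, -0.3564629 ,  0.19537285]), 'eef_rot': array([2.52550748e+00, 1.86693945e+00, 6.17667334e-04]), 'contact_force': array([-0.23763354,  0.54413335,  0.18258451]), 'ft_torque': array([ 0.02627822, -0.04753613, -0.01560673]), 'gripper_width': 0.07628188482319495}
```

View pics/top5.png

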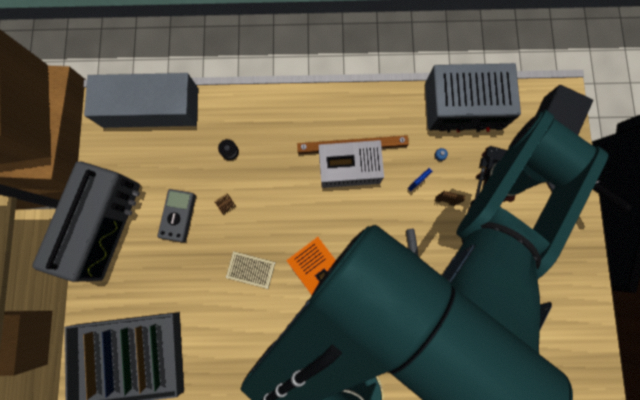

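View pics/side5.png

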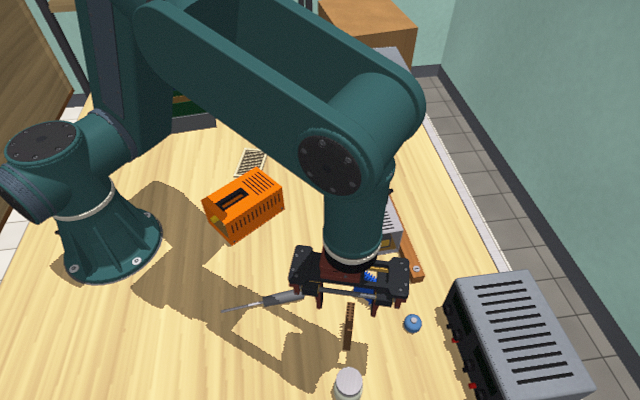

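View pics/wrist5.png

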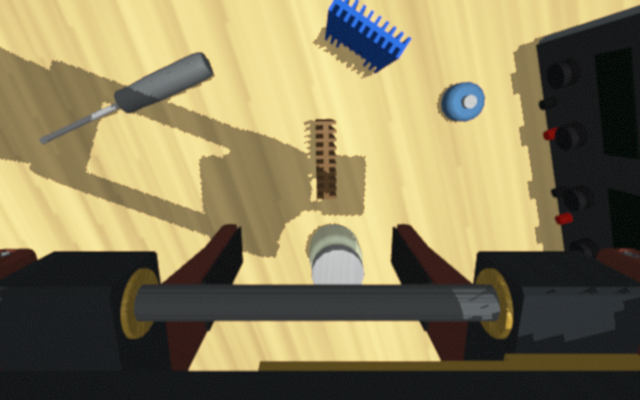

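```bash
cat >> h.py <<'E'
from scipy.spatial.transform import Rotation as Ro
def wcam(c):
    T=np.eye(4);T[:3,:3]=Ro.from_rotvec(c['s']['eef_rot']).as_matrix();T[:3,3]=c['s']['eef_pos']
    W=np.linalg.inv(T@c['mount']); d=dict(c); d['R']=W[:3,:3]; d['t']=W[:3,3]; return d
E
python3 - <<'E'
from h import *
c=pickle.load(open("wrist5.pkl","rb"))
cv2.imwrite("pics/wz5.png",cv2.resize(c['image'][105:215,290:360,::-1],None,fx=5.4,fy=5.4,interpolation=cv2.INTER_CUBIC))
w=wcam(c);print("cam",-w['R'].T@w['t'])
for n,roi in(("top",(310,135,390,192)),):
    t=pickle.load(open(n+"5.pkl","rb"))
    r,b,q,m=blob(t,np.array((0,0,125)),np.array((180,45,255)),roi,.09);print('ch',r,b.round(1).tolist())
    t0=pickle.load(open("top0.pkl","rb"));r,b,q,m=blob(t0,np.array((0,0,125)),np.array((180,45,255)),(310,160,400,225),.09);print(r)
E
```

```text
cam [ 0.55975087 -0.29302195  0.3561277 ]
ch ((663.6505737304688, -43.978118896484375), (108.90535736083984, 179.3861846923828), 2.845613479614258) [[604.7999877929688, 42.900001525878906], [613.7000122070312, -136.3000030517578], [722.5, -130.89999389648438], [713.5999755859375, 48.29999923706055]]
((556.75537109375, -49.548484802246094), (107.0213623046875, 178.4744873046875), 3.7929019927978516)
```

View pics/wz5.png

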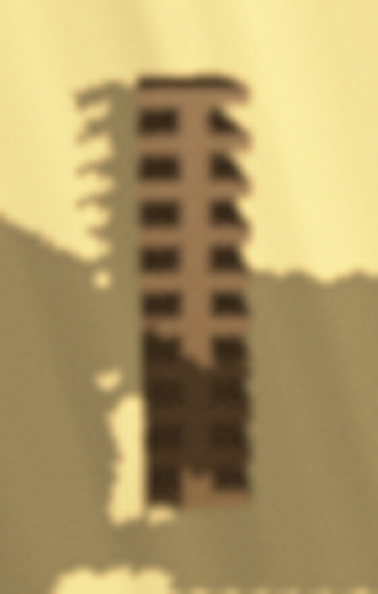

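Run:
```python
from h import *
c=wcam(pickle.load(open("wrist5.pkl","rb")))
b=ray(c,[(315.6,121.3),(335.4,121.3),(335.9,198.5),(317.2,198.5)],.1);print(b.round(4),b.mean(0))
d=(b[0]+b[1]-b[2]-b[3])/2;print(np.degrees(np.arctan2(d[1],d[0])),np.hypot(*d),np.linalg.norm((b[1]+b[2]-b[0]-b[3])/2))
R=c['R'];s=c['s'];T=Ro.from_rotvec(s['eef_rot']).as_matrix();print(np.degrees(np.arctan2(T[1],T[0])),s['eef_pos'])
j=ray(c,[(337,265)],.07);print('jar',j)
```

```text
[[ 0.5573 -0.2996]
 [ 0.5713 -0.304 ]
 [ 0.5551 -0.3609]
 [ 0.541  -0.3566]] [ 0.55616013 -0.33026466]
74.07209016654568 0.05918864036791405 0.01468685460566155
[ 72.94609072 -17.05389519 -30.98438471] [ 0.54040937 -0.3564629   0.19537285]
jar [[ 0.53768731 -0.42997477]]
```

```bash
python3 -m jog '[[[0.0156,0.0255,0],[0,0,1.1],0],[[0.0156,0.0255,-0.03],[0,0,1.1],0],[[0.0156,0.0255,-0.06],[0,0,1.1],0],[[0.0156,0.0255,-0.09],[0,0,1.1],0],[[0.0156,0.0255,-0.115],[0,0,1.1],0],[[0.0156,0.0255,-0.1275],[0,0,1.1],0],[[0.0156,0.0255,-0.1275],[0,0,1.1],0]]'
python3 - <<'E'
from workcell import bot
import cv2,pickle
for n in("side","wrist"):
    s=bot.sense();c=bot.read_camera(n);c['s']=s;pickle.dump(c,open(n+"6.pkl","wb"));cv2.imwrite(f"pics/{n}6.png",c["image"][:,:,::-1])
E
```

```text
t: 7.88
eef_pos: [0.5538, -0.3294, 0.0647]
eef_rot: [-2.502, -1.891, 0.002]
contact_force: [-0.1, 0.8, -0.6]
gripper_width: 0.0436
```

View pics/side6.png

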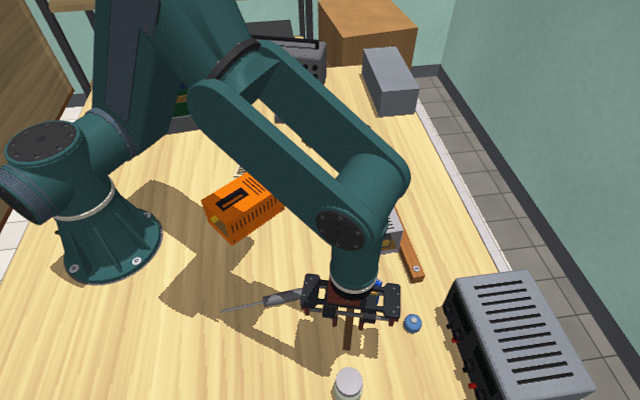

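View pics/wrist6.png

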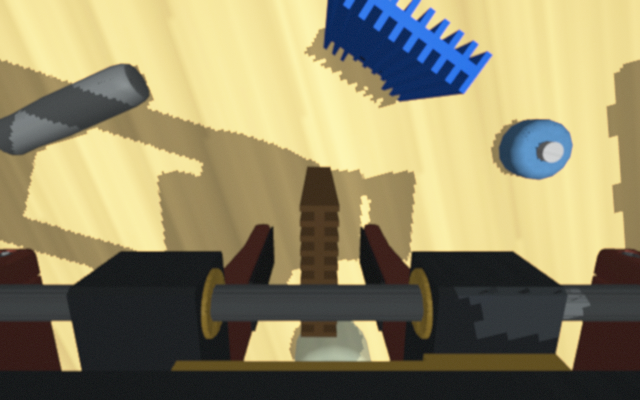

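```bash
python3 -m jog '[[[0,0,0.003],[0,0,0],0],[[0,0,0.003],[0,0,0],-0.4],[[0,0,0.003],[0,0,0],-0.6],[[0,0,0.003],[0,0,0],-0.8],[[0,0,0.003],[0,0,0],-1],[[0,0,0.003],[0,0,0],-1],[[0,0,0.003],[0,0,0],-1],[[0,0,0.003],[0,0,0],-1]]' 35; python3 -m jog '[[[0,0,0],[0,0,0],-1],[[0,0,0.01],[0,0,0],-1],[[0,0,0.03],[0,0,0],-1],[[0,0,0.06],[0,0,0],-1],[[0,0,0.09],[0,0,0],-1],[[0,0,0.12],[0,0,0],-1],[[0,0,0.14],[0,0,0],-1],[[0,0,0.14],[0,0,0],-1]]'
python3 - <<'E'
from workcell import bot
import cv2,pickle
for n in("side","wrist"):
    s=bot.sense();c=bot.read_camera(n);c['s']=s;pickle.dump(c,open(n+"7.pkl","wb"));cv2.imwrite(f"pics/{n}7.png",c["image"][:,:,::-1])
print(s['eef_pos'])
E
```

```text
t: 8.65
eef_pos: [0.5558, -0.3312, 0.0712]
eef_rot: [2.505, 1.895, 0.0]
contact_force: [-1.1, -0.1, 5.2]
gripper_width: 0.0161
t: 9.32
eef_pos: [0.558, -0.3327, 0.2161]
eef_rot: [2.499, 1.891, 0.004]
contact_force: [0.8, -0.4, -0.4]
gripper_width: 0.0157
[ 0.55694475 -0.33195229  0.21338937]
```

View pics/side7.png

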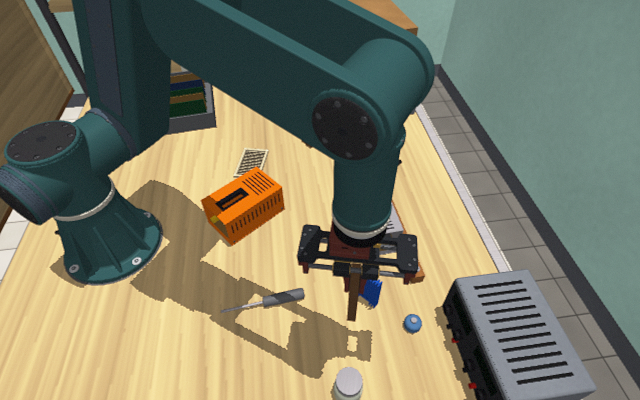

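View pics/wrist7.png

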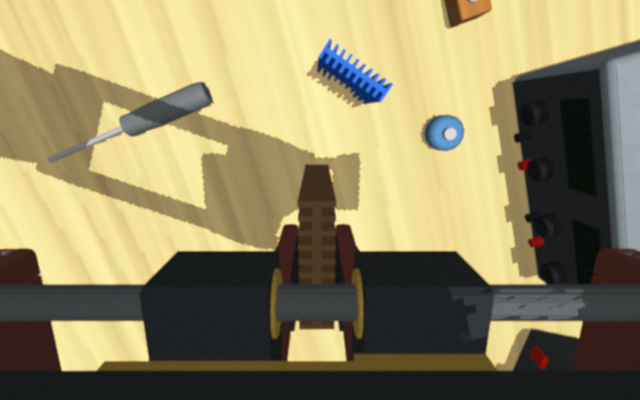

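```bash
python3 -m jog '[[[0.013,0.034,0.01],[0,0,2.5],-1],[[0.027,0.068,0.02],[0,0,5],-1],[[0.04,0.102,0.02],[0,0,7.5],-1],[[0.054,0.136,0.02],[0,0,10],-1],[[0.067,0.17,0.02],[0,0,12.5],-1],[[0.081,0.204,0.02],[0,0,15],-1],[[0.095,0.238,0.02],[0,0,17.5],-1],[[0.108,0.272,0.02],[0,0,18.9],-1]]'; python3 -m jog '[[[0,0,0],[0,0,0],-1],[[0,0,0],[0,0,0],-1],[[0,0,0],[0,0,0],-1]]'
python3 - <<'E'
from workcell import bot
from h import *
for n in("side","wrist"):
    s=bot.sense();c=bot.read_camera(n);c['s']=s;pickle.dump(c,open(n+"8.pkl","wb"));cv2.imwrite(f"pics/{n}8.png",c["image"][:,:,::-1])
T=Ro.from_rotvec(s['eef_rot']).as_matrix();print(np.degrees(np.arctan2(T[1],T[0])),T[:,2],s['eef_pos'])
E
```

```text
t: 10.08
eef_pos: [0.6626, -0.057, 0.2279]
eef_rot: [-2.155, -2.281, 0.004]
contact_force: [-0.1, -0.7, -0.8]
gripper_width: 0.0159
t: 10.33
eef_pos: [0.6624, -0.0591, 0.2286]
eef_rot: [-2.158, -2.28, 0.004]
contact_force: [-0.4, -1.1, -1.3]
gripper_width: 0.0161
[  93.07404173    3.07405063 -177.87324221] [-3.06360423e-03 -1.13769954e-04 -9.99995301e-01] [ 0.66245278 -0.05983142  0.22907564]
```

View pics/side8.png

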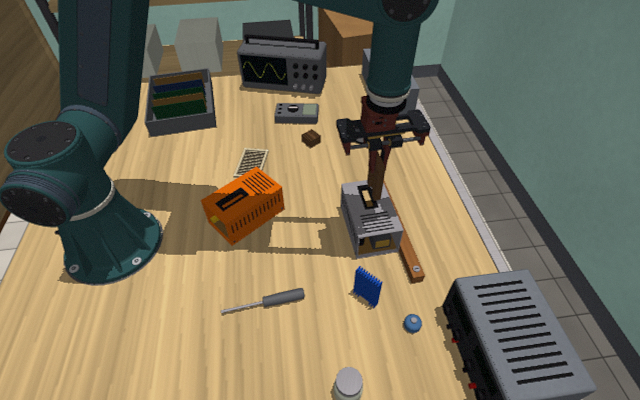

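View pics/wrist8.png

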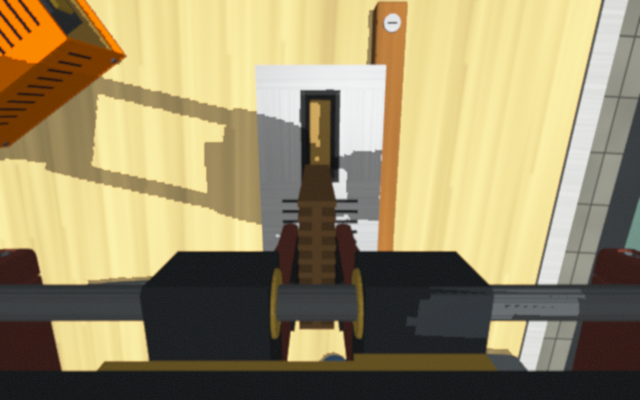

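Run:
```python
from h import *
c=pickle.load(open("wrist8.pkl","rb"))
cv2.imwrite("pics/wz8.png",cv2.resize(c['image'][55:235,250:395,::-1],None,fx=3.3,fy=3.3,interpolation=cv2.INTER_CUBIC))
```

```text
(no output)
```

View pics/wz8.png

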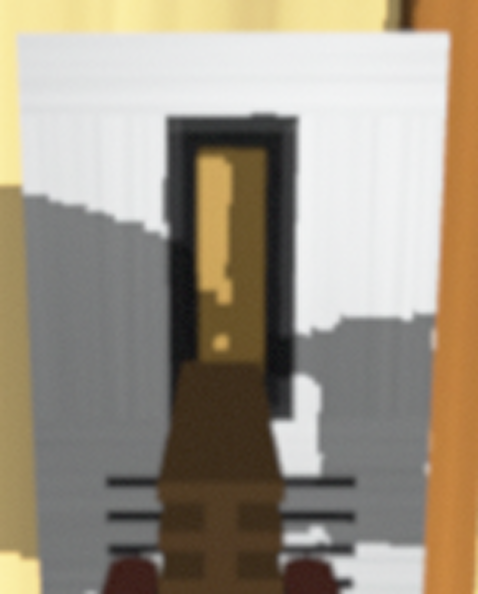

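Run:
```python
from h import *
c=wcam(pickle.load(open("wrist8.pkl","rb")))
P=lambda l:[(250-.0+x/3.3,55+y/3.3) for x,y in l]
lin=ray(c,P([(167,117),(297,117),(291,418)]),.094);print('liner',lin.round(4),'centre',(lin[0]+lin[2])/2,np.linalg.norm(lin[1]-lin[0]),np.linalg.norm(lin[2]-lin[1]))
d=lin[1]-lin[2];print('ang y',np.degrees(np.arctan2(d[1],d[0])))
ch=ray(c,P([(19,33),(450,33)]),.09);print('chassis +y end',ch,np.linalg.norm(ch[1]-ch[0]),np.degrees(np.arctan2(*(ch[1]-ch[0])[::-1])))
print('origin est from end',ch.mean(0)-.09*np.array([-.0525,.9986]),'slot',ch.mean(0)-.06*np.array([-.0525,.9986]))
th=ray(c,P([(195,148),(267,148)]),.080);print('throat low end',th,np.linalg.norm(th[1]-th[0]))
z=c['s']['eef_pos'][2];print(c['s']['eef_pos'])
u=np.array([-.0537,.9986])
for zz,l in((-.071,[(182,362),(267,362)]),(.029,[(158,482),(283,482)])):
    b=ray(c,P(l),z+zz);print('sink end',b,np.linalg.norm(b[1]-b[0]),'centre',b.mean(0)-.03*u,'off',b.mean(0)-.03*u-c['s']['eef_pos'][:2])
```

```text
liner [[ 0.6443  0.0228]
 [ 0.6773  0.0245]
 [ 0.6811 -0.0534]] centre [ 0.66273449 -0.01529356] 0.0330468599544545 0.07803236109287164
ang y 92.80711835660522
chassis +y end [[0.60582789 0.04137834]
 [0.71480231 0.04709499]] 0.1091242583317523 3.0029086416106745
origin est from end [ 0.6650401  -0.04563733] slot [ 0.6634651  -0.01567933]
throat low end [[0.65143023 0.01604579]
 [0.67069772 0.01706242]] 0.01929429470117371
[ 0.66245278 -0.05983142  0.22907564]
sink end [[ 0.65278114 -0.02971049]
 [ 0.67059933 -0.02875947]] 0.017843548749690154 centre [ 0.66330124 -0.05919298] off [0.00084846 0.00063844]
sink end [[ 0.65338685 -0.02911397]
 [ 0.66868979 -0.02829157]] 0.015325027838696903 centre [ 0.66264932 -0.05866077] off [0.00019654 0.00117065]
```

```bash
python3 -m jog '[[[0,0.02,0],[0,0,0],-1],[[0,0.0435,0],[0,0,0],-1],[[0,0.0435,-0.02],[0,0,0],-1],[[0,0.0435,-0.04],[0,0,0],-1],[[0,0.0435,-0.053],[0,0,0],-1],[[0,0.0435,-0.053],[0,0,0],-1],[[0,0.0435,-0.053],[0,0,0],-1],[[0,0.0435,-0.053],[0,0,0],-1]]'
python3 - <<'E'
from workcell import bot
from h import *
for n in("side","wrist"):
    s=bot.sense();c=bot.read_camera(n);c['s']=s;pickle.dump(c,open(n+"9.pkl","wb"))
    x=(330,100,450,260) if n=="side" else (230,55,410,255)
    cv2.imwrite(f"pics/{n}9.png",cv2.resize(c["image"][x[1]:x[3],x[0]:x[2],::-1],None,fx=3,fy=3,interpolation=cv2.INTER_CUBIC))
T=Ro.from_rotvec(s['eef_rot']).as_matrix();print(np.degrees(np.arctan2(T[1],T[0])),T[:,2],s['eef_pos'])
E
```

```text
t: 11.1
eef_pos: [0.6641, -0.0167, 0.1785]
eef_rot: [2.161, 2.279, 0.001]
contact_force: [-0.2, 0.4, -0.7]
gripper_width: 0.0159
[93.04760575  3.04764559 -9.82711832] [ 1.76287659e-03 -3.05361002e-04 -9.99998400e-01] [ 0.66435957 -0.01649139  0.17890313]
```

View pics/side9.png

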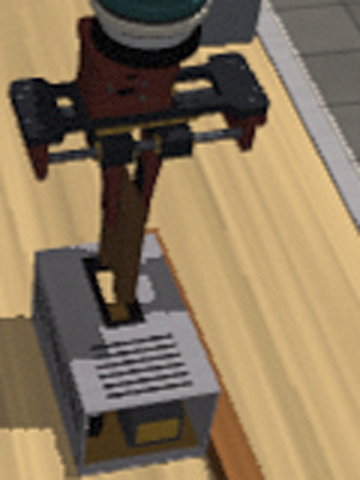

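View pics/wrist9.png

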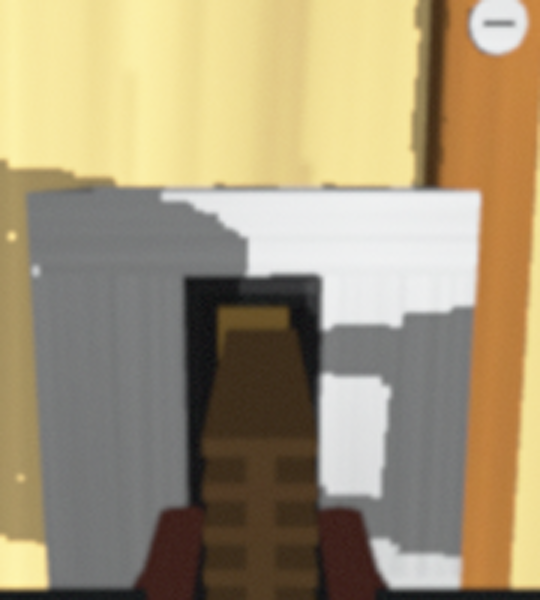

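Run:
```python
from h import *
c=wcam(pickle.load(open("wrist9.pkl","rb")))
P=lambda l:[(230+x/3,55+y/3) for x,y in l]
u=np.array([-.0531,.9986])
l=ray(c,P([(185,277),(321,277)]),.094);print('slot',l.mean(0)-.039*u,np.linalg.norm(l[1]-l[0]))
th=ray(c,P([(217,306),(291,306)]),.080);print('throat',th.mean(0)-.032*u,np.linalg.norm(th[1]-th[0]))
z=c['s']['eef_pos'][2]
for zz,l in((-.071,[(228,330),(298,330)]),(.029,[(202,440),(318,440)])):
    b=ray(c,P(l),z+zz);print('sink',np.linalg.norm(b[1]-b[0]),'centre',b.mean(0)-.03*u)
from workcell import bot
print(bot.sense()['eef_pos'])
```

```text
slot [ 0.66286548 -0.01446505] 0.032870582054359984
throat [ 0.66313661 -0.01631308] 0.019037415281490375
sink 0.016167358641986915 centre [ 0.66530164 -0.01608992]
sink 0.01564931496260394 centre [ 0.66436029 -0.01556782]
[ 0.66448043 -0.01632113  0.17903647]
```

```bash
python3 -m jog '[[[-0.0022,0,0],[0,0,0],-1],[[-0.0022,0,-0.004],[0,0,0],-1],[[-0.0022,0,-0.008],[0,0,0],-1],[[-0.0022,0,-0.010],[0,0,0],-1],[[-0.0022,0,-0.010],[0,0,0],-1],[[-0.0022,0,-0.010],[0,0,0],-1]]'
python3 - <<'E'
from workcell import bot
from h import *
for n in("side","wrist"):
    s=bot.sense();c=bot.read_camera(n);c['s']=s;pickle.dump(c,open(n+"10.pkl","wb"))
    x=(330,100,450,260) if n=="side" else (230,55,410,255)
    cv2.imwrite(f"pics/{n}10.png",cv2.resize(c["image"][x[1]:x[3],x[0]:x[2],::-1],None,fx=3,fy=3,interpolation=cv2.INTER_CUBIC))
T=Ro.from_rotvec(s['eef_rot']).as_matrix();print(np.degrees(np.arctan2(T[1],T[0])),T[:,2],s['eef_pos'],s['contact_force'])
E
```

```text
t: 11.7
eef_pos: [0.6612, -0.0154, 0.1673]
eef_rot: [-2.16, -2.281, 0.001]
contact_force: [0.1, 0.9, -1.2]
gripper_width: 0.0158
[ 93.12018602   3.1201878  171.88209323] [-3.98807476e-04  5.68858794e-05 -9.99999919e-01] [ 0.66140185 -0.01547603  0.16748776] [-0.03857853  0.11417328 -1.81039752]
```

View pics/wrist10.png

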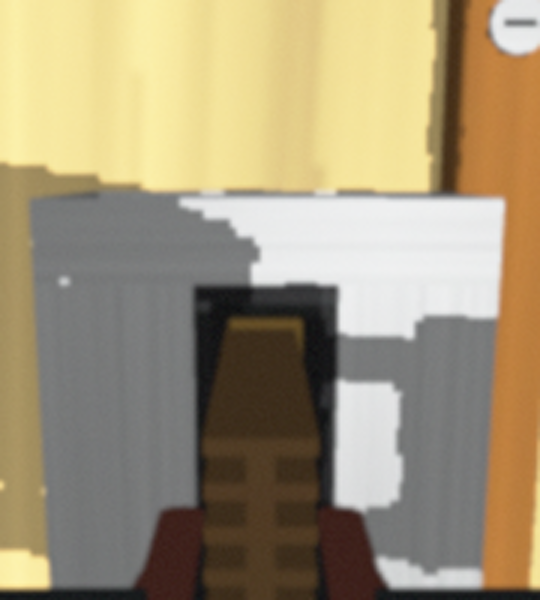

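```bash
python3 -m jog '[[[0.0008,-0.0005,0],[0,0,0],-1],[[0.0008,-0.0005,-0.002],[0,0,0],-1],[[0.0008,-0.0005,-0.004],[0,0,0],-1],[[0.0008,-0.0005,-0.006],[0,0,0],-1],[[0.0008,-0.0005,-0.006],[0,0,0],-1]]'; python3 -m jog '[[[0,0,-0.001],[0,0,0],-1],[[0,0,-0.002],[0,0,0],-1],[[0,0,-0.003],[0,0,0],-1],[[0,0,-0.003],[0,0,0],-1]]'
```

```text
t: 12.22
eef_pos: [0.6618, -0.016, 0.161]
eef_rot: [-2.16, -2.28, 0.001]
contact_force: [0.6, 0.3, -1.1]
gripper_width: 0.0159
t: 12.55
eef_pos: [0.6621, -0.016, 0.1585]
eef_rot: [-2.16, -2.281, 0.0]
contact_force: [-0.8, 0.3, -0.4]
gripper_width: 0.0159
```

```bash
python3 -m jog '[[[0,0,-0.002],[0,0,0],-1],[[0,0,-0.004],[0,0,0],-1],[[0,0,-0.006],[0,0,0],-1],[[0,0,-0.008],[0,0,0],-1],[[0,0,-0.008],[0,0,0],-1]]'
python3 - <<'E'
from workcell import bot
from h import *
for n in("side","wrist"):
    s=bot.sense();c=bot.read_camera(n);c['s']=s;pickle.dump(c,open(n+"11.pkl","wb"))
    x=(330,100,450,260) if n=="side" else (230,55,410,255)
    cv2.imwrite(f"pics/{n}11.png",cv2.resize(c["image"][x[1]:x[3],x[0]:x[2],::-1],None,fx=3,fy=3,interpolation=cv2.INTER_CUBIC))
print(s['eef_pos'],s['contact_force'])
E
```

```text
t: 12.97
eef_pos: [0.6619, -0.016, 0.1501]
eef_rot: [-2.16, -2.28, 0.001]
contact_force: [-0.1, -0.4, -2.3]
gripper_width: 0.0162
[ 0.66194958 -0.01599265  0.15026436] [ 0.01993973 -0.82604838 -0.75263371]
```

View pics/wrist11.png

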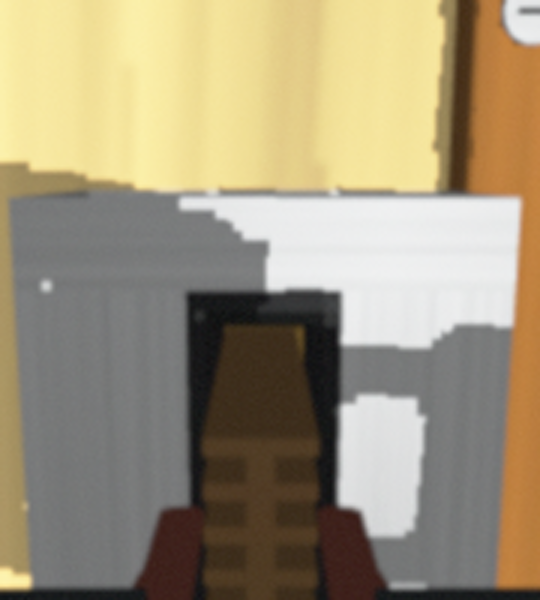

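View pics/side11.png

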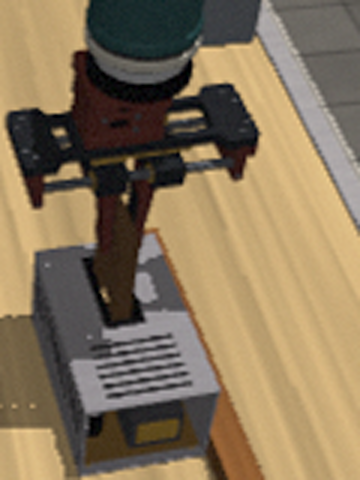

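```bash
python3 -m jog '[[[0.0003,0,-0.003],[0,0,0],-1],[[0.0003,0,-0.006],[0,0,0],-1],[[0.0003,0,-0.009],[0,0,0],-1],[[0.0003,0,-0.012],[0,0,0],-1],[[0.0003,0,-0.012],[0,0,0],-1]]'; python3 -m jog '[[[0,0,-0.003],[0,0,0],-1],[[0,0,-0.006],[0,0,0],-1],[[0,0,-0.009],[0,0,0],-1],[[0,0,-0.012],[0,0,0],-1],[[0,0,-0.012],[0,0,0],-1]]'
```

```text
t: 13.48
eef_pos: [0.6619, -0.016, 0.1377]
eef_rot: [-2.159, -2.28, 0.001]
contact_force: [-0.3, -0.2, -1.3]
gripper_width: 0.0164
t: 13.9
eef_pos: [0.662, -0.016, 0.1259]
eef_rot: [-2.16, -2.28, 0.001]
contact_force: [-0.1, 0.1, -2.3]
gripper_width: 0.0156
```

```bash
python3 -m jog '[[[0,0,-0.003],[0,0,0],-1],[[0,0,-0.006],[0,0,0],-1],[[0,0,-0.009],[0,0,0],-1],[[0,0,-0.011],[0,0,0],-1],[[0,0,-0.011],[0,0,0],-1],[[0,0,-0.011],[0,0,0],-1]]'
python3 - <<'E'
from workcell import bot
from h import *
for n in("side","wrist","top"):
    s=bot.sense();c=bot.read_camera(n);c['s']=s;pickle.dump(c,open(n+"12.pkl","wb"))
    if n=="top": x=(290,110,450,230)
    else: x=(330,100,450,260) if n=="side" else (230,55,410,255)
    cv2.imwrite(f"pics/{n}12.png",cv2.resize(c["image"][x[1]:x[3],x[0]:x[2],::-1],None,fx=3,fy=3,interpolation=cv2.INTER_CUBIC))
print(s['eef_pos'],s['contact_force'])
w=wcam(pickle.load(open("wrist12.pkl","rb")))
E
```

```text
t: 14.4
eef_pos: [0.6624, -0.016, 0.1155]
eef_rot: [-2.16, -2.281, 0.0]
contact_force: [1.1, -0.5, -1.0]
gripper_width: 0.0154
[ 0.66263322 -0.01606759  0.115804  ] [ 0.34026493  0.21233372 -1.14413638]
```

View pics/wrist12.png

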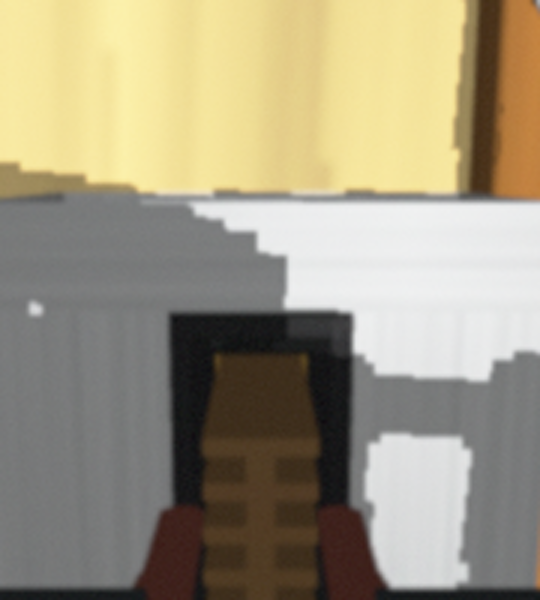

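View pics/side12.png

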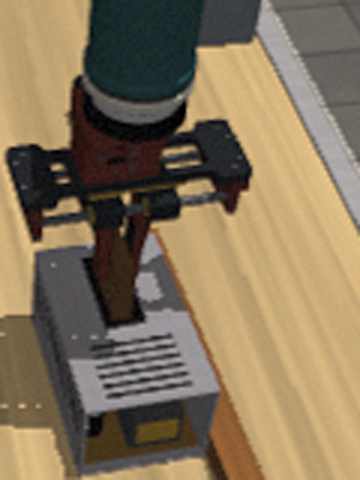

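View pics/top12.png

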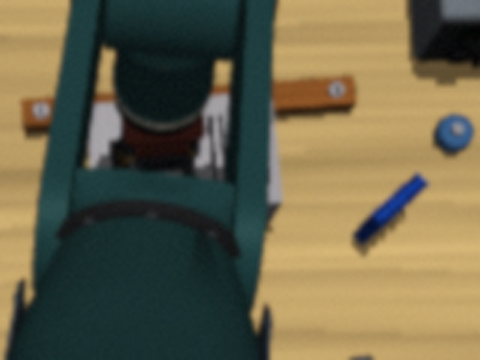

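Run:
```python
from h import *
c=wcam(pickle.load(open("wrist12.pkl","rb")))
u=np.array([-.0531,.9986])
P=lambda l:[(230+x/3,55+y/3) for x,y in l]
l=ray(c,P([(171,313),(351,313)]),.094);print('slot',l.mean(0)-.039*u,np.linalg.norm(l[1]-l[0]),np.degrees(np.arctan2(*(l[1]-l[0])[::-1])))
a,b,d=[pickle.load(open(f"side{k}.pkl","rb"))['image'].astype(int) for k in(8,12,0)]
# chassis front region & batten: side pixel change between before and after insertion
r=np.abs(a-b).max(2)[230:285,345:430];print('changed px (chassis end+batten)',(r>40).sum())
for n,x in dict(jar=(330,360,370,400),blue=(350,262,385,308),cap=(400,310,425,335),sd=(218,285,308,318),orange=(200,165,285,245),grille=(236,148,270,165),squat=(300,128,323,148),meter=(272,100,322,126)).items():
    print(n,(np.abs(d-b).max(2)[x[1]:x[3],x[0]:x[2]]>60).sum())
```

```text
slot [ 0.66267633 -0.01391803] 0.03258436508005487 3.07014215698992
changed px (chassis end+batten) 106
jar 0
blue 27
cap 0
sd 0
orange 2639
grille 0
squat 0
meter 0
```

Run:
```python
from h import *
a=pickle.load(open("side0.pkl","rb"))['image'];b=pickle.load(open("side12.pkl","rb"))['image'];e=pickle.load(open("side8.pkl","rb"))['image']
x=np.hstack([a[130:330,190:390],b[130:330,190:390]])[:,:,::-1]
y=np.hstack([e[170:290,330:450],b[170:290,330:450]])[:,:,::-1]
y=cv2.resize(y,(400,200))
cv2.imwrite("pics/cmp.png",cv2.resize(np.vstack([x,y]),None,fx=1.5,fy=1.5,interpolation=cv2.INTER_CUBIC))
```

```text
(no output)
```

View pics/cmp.png

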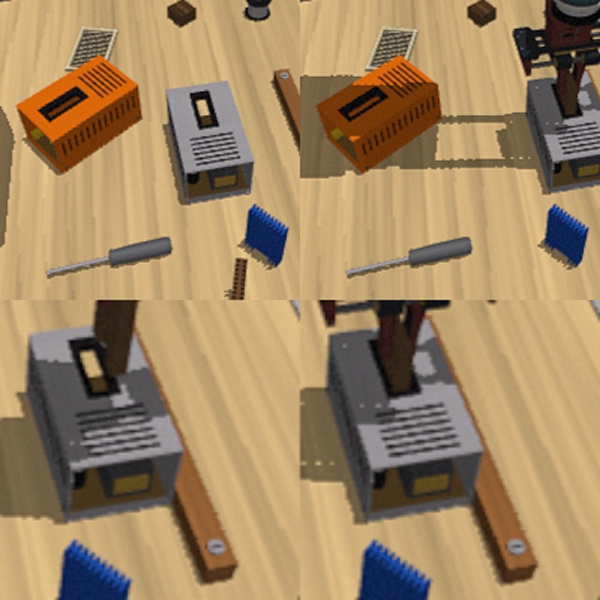

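```bash
python3 -m jog '[[[0,0,-0.001],[0,0,0],-1],[[0,0,-0.001],[0,0,0],-1],[[0,0,-0.001],[0,0,0],-1]]' && python3 -c "
from workcell import bot
print(bot.close_job())"
```

```text
t: 14.8
eef_pos: [0.6625, -0.0161, 0.1147]
eef_rot: [-2.16, -2.281, 0.0]
contact_force: [0.5, -0.1, -1.3]
gripper_width: 0.0163
the job is handed in; nothing more can be done
None
```

The job is handed in at 14.8 s. The chassis is against the batten and the bronze heat sink is held upright in the slot.

- **Chassis:** I pushed it with both fingers until the push reached about 19 N with no further movement. The top view then put its origin 69.6 mm from the batten's origin, against the 70 mm expected. Its yaw measured 2.8–3.0°, against 3.07° for the batten. Side pictures from before and after the insertion show it had not moved.
- **Heat sink:** About 47–50 mm of it is inside the slot. Its lower end is about 44–47 mm above the bench, so roughly 32 mm or more above the board. I did not measure that height directly; it comes from the finger height plus a grasp height known to about 3 mm. The wrist pictures showed no slip in the grip. Contact force during the insertion stayed under about 3 N, with no sign of jamming.
- **Other items on the bench:** Comparing the first and last side pictures showed no change at the jar, screwdriver, grille, squat sink, capacitor or multimeter. The pixel check flagged the orange chassis and, slightly, the blue sink. By eye both are where they were: the orange one is only in the arm's shadow, and shadow probably explains the blue sink too. I did not compare the solder reel.
- **Disagreements:** The top and side cameras differed by about 2–5 mm, so I aligned the sink to the slot with the wrist camera. Its readings of the slot centre scattered by about 2 mm lengthwise and less than 1 mm across.

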